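# Crate up the seed jars and move the batch tag to ready

## Robot

A 6-joint arm with a two-finger parallel gripper is mounted at the origin on the work surface. World frame = base frame: x ahead of the robot, y to its left, z up, the work surface at z = 0. Lengths are in m, angles in degrees, forces in N, time in s.
With the tool pointing down it reaches from about 0.4 to 0.825 m from the base axis. Payload 7 kg.
Tool frame: the origin (TCP) lies on the centre line of the jaws, within the pads' length; the fingertips stand 19 mm ahead of it and the grasp point (between the pads) is the TCP (r.tips_ahead is the distance from the TCP to the fingertips, in m); z points along the fingers, y is the line along which they close (so a half turn about z gives the same grasp; the last joint's range is limited). The gripper opens to 88 mm and grips with 3 to 60 N. Pads are 19 mm wide; open, the fingers measure 130 mm over their backs; the gripper's body (78 mm by 193 mm) begins 47 mm behind the grasp point.
Start: joints at [-55.743, 20.546, 0.682, 0, -70.136, -16.507], TCP at [0.206, -0.643, 0.246] pointing down, gripper open.
Joint ranges: [-176.03, 176.03], [-82.01, 121.73], [-58.28, 71.71], [-173.87, 95.51], [-174.79, -0.11], [-173.66, 173.66]. Speed limits (degrees/s): [136.94, 136.94, 172.46, 180, 180, 180].

## Interface

Orientations are given as [roll, pitch, yaw] about the fixed x, y, z axes, in that order (R = Rz(yaw) Ry(pitch) Rx(roll)).
In Python, from plant import r, viewer, close_job gives the robot as it stands. The module is installed in compiled form; this text tells all that it offers.
- The arm moves only by the tool arm_command, never from a script. Its arguments are lists of equal length, an entry for each row: "travel": the shift along the world's x, y, z scaled (see below), a list of three; "delta_rot": the turn, a rotation vector about the world's x, y, z scaled (see below), a list of three. In form: {"travel": [[dx, dy, dz], ...], "delta_rot": [[rx, ry, rz], ...]}. A call has 1 to 20 rows; each row is the pose to reach, as a shift and turn from the pose commanded when the call began; what a row does not reach only later rows make up. The controller multiplies each number of a shift by 0.5 m and each number of a turn by 90 degrees. A row lasts 1/8 s, in which the tool goes at most 62.5 mm and 10.7 degrees, less where a joint would pass 70% of its speed; a pose out of reach is approached as far as the arm can. A call with a number of a shift or a turn outside -1 to 1 is refused whole. A call with a gripper value outside its range is refused whole. "grip" is the opening, from 0 (shut) to 1 (fully open), set as the call begins (left out, the last holds). The fingers move at their own pace and stop on an object; "newtons" is the grip in N (left out, the last holds). Time passes only in rows, so rows that repeat a pose let the fingers close. It gives the time, the measured TCP pose, the force, the opening and the grip force at its end, in the units of the state.
- r.get_state(): the state, without advancing time (a new reading comes with each control period).
- viewer.capture(name): name is "scene" or "top"; returns a dict with "img" (480x640x3 uint8, red, green, blue), "camera_matrix" (3x3 intrinsics, pixels), "R" (3x3) and "t" (3): a world point X has camera coordinates R X + t. Camera axes: x right, y down, z forward; pixel columns grow to the right and rows downward; lengths in m; the calibration is good to about 2 mm. A picture is of the moment at which its call begins. There is no depth.
- close_job(): hands the job in; it is judged then, once.
The state is a dict: "time_s": time; "joints": joint angles; "qd": joint speeds; "joint_torque": joint torques, N m; "tcp_pos": TCP position; "eef_rot": TCP orientation; "contact_force": force on the tool from outside, world axes, zero at the start; "moment": the same for the moment, N m; "gripper_width": finger opening in m; "gripper_force": force on a finger pad.
Only numpy, scipy, OpenCV 4.12 (cv2) and the standard library are available. Lean on these libraries where they do the work, as an engineer would, in place of code of your own. Each camera call takes 0.05 s, during which the arm holds its last target. There are 200 camera calls.

## Task

Open the batch by hanging the folded metal tag on the rail, wholly on the waiting half (the robot's right, away from the black stop collar), and let go of it. Then stand every seed jar that is on the bench upright in the foam crate, one to a cell. When all are in, slide the tag along the rail, without taking it off, until it rests against the stop collar; leave the tub, the pot and the brush alone.

Things in the scene. Friction and masses are not known exactly. Their poses are not given: they have to be found in the camera images.
- jar0: a closed seed jar: amber glass, paper label, white screw lid. A plain upright cylinder 52 mm in diameter (lid as wide as body) and 72 mm tall, about 150 g, all jars alike. Origin: centre of its underside, z up its axis. Some of the six jars may be absent (None).
- jar1: a closed seed jar: amber glass, paper label, white screw lid. A plain upright cylinder 52 mm in diameter (lid as wide as body) and 72 mm tall, about 150 g, all jars alike. Origin: centre of its underside, z up its axis. Some of the six jars may be absent (None).
- jar2: a closed seed jar: amber glass, paper label, white screw lid. A plain upright cylinder 52 mm in diameter (lid as wide as body) and 72 mm tall, about 150 g, all jars alike. Origin: centre of its underside, z up its axis. Some of the six jars may be absent (None).
- jar3: a closed seed jar: amber glass, paper label, white screw lid. A plain upright cylinder 52 mm in diameter (lid as wide as body) and 72 mm tall, about 150 g, all jars alike. Origin: centre of its underside, z up its axis. Some of the six jars may be absent (None).
- jar4: a closed seed jar: amber glass, paper label, white screw lid. A plain upright cylinder 52 mm in diameter (lid as wide as body) and 72 mm tall, about 150 g, all jars alike. Origin: centre of its underside, z up its axis. Some of the six jars may be absent (None).
- jar5: a closed seed jar: amber glass, paper label, white screw lid. A plain upright cylinder 52 mm in diameter (lid as wide as body) and 72 mm tall, about 150 g, all jars alike. Origin: centre of its underside, z up its axis. Some of the six jars may be absent (None).
- crate: the divided crate: fixed white foam box, 170 (x) x 248 (y) x 36 mm high, 2 x 3 square cells of 64 mm, walls 14 mm thick, cell pitch 78 mm both ways, floor 10 mm thick. Origin: centre of its underside; its x is across (2 cells), its y along (3 cells).
- cell0 (a point): centre of the floor of one cell of the crate (10 mm above the bench); its axes are the crate's. cell0-2 are the row at the crate's -x, cell3-5 at its +x.
- cell1 (a point): centre of the floor of one cell of the crate (10 mm above the bench); its axes are the crate's. cell0-2 are the row at the crate's -x, cell3-5 at its +x.
- cell2 (a point): centre of the floor of one cell of the crate (10 mm above the bench); its axes are the crate's. cell0-2 are the row at the crate's -x, cell3-5 at its +x.
- cell3 (a point): centre of the floor of one cell of the crate (10 mm above the bench); its axes are the crate's. cell0-2 are the row at the crate's -x, cell3-5 at its +x.
- cell4 (a point): centre of the floor of one cell of the crate (10 mm above the bench); its axes are the crate's. cell0-2 are the row at the crate's -x, cell3-5 at its +x.
- cell5 (a point): centre of the floor of one cell of the crate (10 mm above the bench); its axes are the crate's. cell0-2 are the row at the crate's -x, cell3-5 at its +x.
- rail: the status rail: a fixed round steel bar 12 mm in diameter, 360 mm long, along its own y, its axis 165 mm above the bench, on two end posts 16 mm thick that rise 12 mm above the bar's axis. Origin: on the bench under its middle. Its -y half (the robot's right) is the waiting half; the stop collar is on the other half.
- rail_mid (a point): the middle of the rail's length, on the top line of the bar (171 mm above the bench); axes as the rail's, y along the bar.
- stop_face (a point): the stop: a fixed black rubber collar 36 mm in diameter, 14 mm long, around the bar on its +y half, 90 to 140 mm from the middle. This point is the centre (on the bar's axis) of the face that looks back to the waiting half; axes nearly the rail's.
- tag: the batch tag: rigid folded aluminium saddle like a tent card, 120 g, loose, standing on its two feet. Legs 50 mm wide (y); the channel between them runs along y, open below, 32 mm wide at the feet, 20 mm at the top, 85 mm deep: it drops over the rail from above. Overall 36 x 50 x 129 mm high. Origin: between the feet, at their underside; z up; alike turned half round.
- tag_saddle (a point): centre of the underside of the tag's top plate, 85 mm above its feet: rests on the bar's top line when hung. The tag's end faces lie 25 mm from it along y.
- tag_tab (a point): centre of the tag's grip tab: grey plastic, 12 mm thick (tag's x), 26 mm wide (y), 40 mm tall (89 to 129 mm above the feet).
- clip_tub: bystander: clear open tub of blue grafting clips, 130 x 120 x 55 mm; origin centre of underside.
- pot: bystander: terracotta pot with a seedling, 84 mm across, about 150 mm tall; origin centre of underside.
- brush: bystander: a small hand brush lying on the bench, beyond the rail.

How it is judged (in metres and radians):
On the way, in this order (a step that is already met when the one before it is completed fails the run):
1. the tag hangs on the waiting half of the rail, let go (x of tag_saddle in the frame of rail_mid between -0.009 and 0.009 m and z of tag_saddle in the frame of rail_mid between -0.005 and 0.006 m and angle between tag's own z axis and vertical below 0.2 rad and angle between the y axis of tag and the y axis of rail, either way round below 0.3 rad and contact force between the fingers and tag below 0.2 N and y of tag_saddle in the frame of rail_mid between -0.16 and -0.02 m), for 0.2 s.
2. every jar stands upright in a cell of the crate, let go, while the tag still hangs on the waiting half ((horizontal distance between jar0 and cell0 below 0.013 m or horizontal distance between jar0 and cell1 below 0.013 m or horizontal distance between jar0 and cell2 below 0.013 m or horizontal distance between jar0 and cell3 below 0.013 m or horizontal distance between jar0 and cell4 below 0.013 m or horizontal distance between jar0 and cell5 below 0.013 m) and z of jar0 in the frame of crate between 0.004 and 0.016 m and angle between each of jar0, jar1, jar2, jar3, jar4, jar5's own z axis and vertical below 0.15 rad and linear speed of each of jar0, jar1, jar2, jar3, jar4, jar5 below 0.03 m/s and contact force between the fingers and jar0 below 0.2 N and (horizontal distance between jar1 and cell0 below 0.013 m or horizontal distance between jar1 and cell1 below 0.013 m or horizontal distance between jar1 and cell2 below 0.013 m or horizontal distance between jar1 and cell3 below 0.013 m or horizontal distance between jar1 and cell4 below 0.013 m or horizontal distance between jar1 and cell5 below 0.013 m) and z of jar1 in the frame of crate between 0.004 and 0.016 m and contact force between the fingers and jar1 below 0.2 N and (horizontal distance between jar2 and cell0 below 0.013 m or horizontal distance between jar2 and cell1 below 0.013 m or horizontal distance between jar2 and cell2 below 0.013 m or horizontal distance between jar2 and cell3 below 0.013 m or horizontal distance between jar2 and cell4 below 0.013 m or horizontal distance between jar2 and cell5 below 0.013 m) and z of jar2 in the frame of crate between 0.004 and 0.016 m and contact force between the fingers and jar2 below 0.2 N and (horizontal distance between jar3 and cell0 below 0.013 m or horizontal distance between jar3 and cell1 below 0.013 m or horizontal distance between jar3 and cell2 below 0.013 m or horizontal distance between jar3 and cell3 below 0.013 m or horizontal distance between jar3 and cell4 below 0.013 m or horizontal distance between jar3 and cell5 below 0.013 m) and z of jar3 in the frame of crate between 0.004 and 0.016 m and contact force between the fingers and jar3 below 0.2 N and (horizontal distance between jar4 and cell0 below 0.013 m or horizontal distance between jar4 and cell1 below 0.013 m or horizontal distance between jar4 and cell2 below 0.013 m or horizontal distance between jar4 and cell3 below 0.013 m or horizontal distance between jar4 and cell4 below 0.013 m or horizontal distance between jar4 and cell5 below 0.013 m) and z of jar4 in the frame of crate between 0.004 and 0.016 m and contact force between the fingers and jar4 below 0.2 N and (horizontal distance between jar5 and cell0 below 0.013 m or horizontal distance between jar5 and cell1 below 0.013 m or horizontal distance between jar5 and cell2 below 0.013 m or horizontal distance between jar5 and cell3 below 0.013 m or horizontal distance between jar5 and cell4 below 0.013 m or horizontal distance between jar5 and cell5 below 0.013 m) and z of jar5 in the frame of crate between 0.004 and 0.016 m and contact force between the fingers and jar5 below 0.2 N and x of tag_saddle in the frame of rail_mid between -0.009 and 0.009 m and z of tag_saddle in the frame of rail_mid between -0.005 and 0.006 m and angle between tag's own z axis and vertical below 0.2 rad and angle between the y axis of tag and the y axis of rail, either way round below 0.3 rad and y of tag_saddle in the frame of rail_mid between -0.16 and -0.015 m), for 0.2 s.
3. the tag slides along the rail past its middle, still on it (x of tag_saddle in the frame of rail_mid between -0.009 and 0.009 m and z of tag_saddle in the frame of rail_mid between -0.005 and 0.006 m and angle between tag's own z axis and vertical below 0.2 rad and angle between the y axis of tag and the y axis of rail, either way round below 0.3 rad and y of tag_saddle in the frame of rail_mid between -0.012 and 0.035 m), for 0.05 s.
4. the tag hangs against the stop collar (x of tag_saddle in the frame of rail_mid between -0.009 and 0.009 m and z of tag_saddle in the frame of rail_mid between -0.005 and 0.006 m and angle between tag's own z axis and vertical below 0.2 rad and angle between the y axis of tag and the y axis of rail, either way round below 0.3 rad and y of tag_saddle in the frame of stop_face between -0.031 and -0.018 m), for 0.2 s.
At the end, for the whole second after the job is handed in: Every jar present stands on a cell's floor, upright within 0.15 rad, within 13 mm of the cell's centre and at rest; the tag hangs on the rail, upright within 0.2 rad, let go and still, its end face within 6 mm of the stop collar (all of step 4 and (horizontal distance between jar0 and cell0 below 0.013 m or horizontal distance between jar0 and cell1 below 0.013 m or horizontal distance between jar0 and cell2 below 0.013 m or horizontal distance between jar0 and cell3 below 0.013 m or horizontal distance between jar0 and cell4 below 0.013 m or horizontal distance between jar0 and cell5 below 0.013 m) and z of jar0 in the frame of crate between 0.004 and 0.016 m and angle between each of jar0, jar1, jar2, jar3, jar4, jar5's own z axis and vertical below 0.15 rad and linear speed of each of jar0, jar1, jar2, jar3, jar4, jar5, tag below 0.03 m/s and contact force between the fingers and jar0 below 0.2 N and (horizontal distance between jar1 and cell0 below 0.013 m or horizontal distance between jar1 and cell1 below 0.013 m or horizontal distance between jar1 and cell2 below 0.013 m or horizontal distance between jar1 and cell3 below 0.013 m or horizontal distance between jar1 and cell4 below 0.013 m or horizontal distance between jar1 and cell5 below 0.013 m) and z of jar1 in the frame of crate between 0.004 and 0.016 m and contact force between the fingers and jar1 below 0.2 N and (horizontal distance between jar2 and cell0 below 0.013 m or horizontal distance between jar2 and cell1 below 0.013 m or horizontal distance between jar2 and cell2 below 0.013 m or horizontal distance between jar2 and cell3 below 0.013 m or horizontal distance between jar2 and cell4 below 0.013 m or horizontal distance between jar2 and cell5 below 0.013 m) and z of jar2 in the frame of crate between 0.004 and 0.016 m and contact force between the fingers and jar2 below 0.2 N and (horizontal distance between jar3 and cell0 below 0.013 m or horizontal distance between jar3 and cell1 below 0.013 m or horizontal distance between jar3 and cell2 below 0.013 m or horizontal distance between jar3 and cell3 below 0.013 m or horizontal distance between jar3 and cell4 below 0.013 m or horizontal distance between jar3 and cell5 below 0.013 m) and z of jar3 in the frame of crate between 0.004 and 0.016 m and contact force between the fingers and jar3 below 0.2 N and (horizontal distance between jar4 and cell0 below 0.013 m or horizontal distance between jar4 and cell1 below 0.013 m or horizontal distance between jar4 and cell2 below 0.013 m or horizontal distance between jar4 and cell3 below 0.013 m or horizontal distance between jar4 and cell4 below 0.013 m or horizontal distance between jar4 and cell5 below 0.013 m) and z of jar4 in the frame of crate between 0.004 and 0.016 m and contact force between the fingers and jar4 below 0.2 N and (horizontal distance between jar5 and cell0 below 0.013 m or horizontal distance between jar5 and cell1 below 0.013 m or horizontal distance between jar5 and cell2 below 0.013 m or horizontal distance between jar5 and cell3 below 0.013 m or horizontal distance between jar5 and cell4 below 0.013 m or horizontal distance between jar5 and cell5 below 0.013 m) and z of jar5 in the frame of crate between 0.004 and 0.016 m and contact force between the fingers and jar5 below 0.2 N and contact force between the fingers and tag below 0.2 N); the robot touches nothing.
It fails at once if the tub is moved more than 30 mm (distance of clip_tub from where it was at the start of the episode above 0.03 m).
It fails at once if the pot is moved more than 30 mm (distance of pot from where it was at the start of the episode above 0.03 m).
It fails at once if the brush is moved more than 30 mm (distance of brush from where it was at the start of the episode above 0.03 m).
Of jar0, jar1, jar2, jar3, jar4, jar5 only 4 to 6 are there at a start; the rules pass over those that are not, and their reading is None.
At some moment in a run one of jar0, jar1, jar2, jar3, jar4, jar5 may be knocked a few centimetres aside while the robot is not near it.
It also fails if it takes over 210 s, if anything falls off the work surface, if the arm or the gripper's body presses on something with over 40 N, if the wrist force passes 120 N, or if a joint passes its speed limit or range.

## Working session

There is one attempt and no reset: what is moved stays moved. The work goes in short steps, Python scripts to look and compute and a tool call to move; the robot and the scene stay as the last step left them, time stands still between calls to the robot, and variables do not carry over. Pictures are saved under pics/ and viewed, at most 14 in all, crops included, and the job is handed in when it is done.

Besides the shell and the picture viewer there is one more tool, called after "Emit:" by a JSON object that holds its "api" and its "payload", one argument or row to a line. arm_command: Moves the arm, as the interface text tells. Shifts and turns lie within -1 to 1; 1 stands for 0.5 m of shift or 90 degrees of turn. Its arguments: {"type":"object","properties":{"travel":{"type":"array"},"delta_rot":{"type":"array"},"grip":{"type":"number"},"newtons":{"type":"number"}},"required":["travel","delta_rot"]}

```bash
mkdir -p pics; cat > h.py <<'E'
import numpy as np, cv2
from plant import r, viewer, close_job
def cap(n,save=None):
    c=viewer.capture(n); c['img']=np.array(c['img'])
    if save: cv2.imwrite('pics/'+save,c['img'][:,:,::-1])
    return c
def ray(c,uv,z):
    K=np.array(c['camera_matrix']);R=np.array(c['R']);t=np.array(c['t'])
    d=R.T@np.linalg.inv(K)@np.array([uv[0],uv[1],1.]); o=-R.T@t
    return o+d*(z-o[2])/d[2]
def proj(c,X):
    p=np.array(c['camera_matrix'])@(np.array(c['R'])@np.array(X)+np.array(c['t'])); return p[:2]/p[2]
E
python3 - <<'E'
from h import *
for n in ('top','scene'):
    c=cap(n,n+'0.png'); R=np.array(c['R']);print(n,-R.T@np.array(c['t']),R.round(3).tolist(),np.array(c['camera_matrix']).tolist())
print(r.get_state())
E
```

```text
top [ 0.45355524 -0.05480968  1.28444532] [[0.001, -1.0, -0.015], [-0.989, 0.001, -0.148], [0.148, 0.015, -0.989]] [[530.8422169702641, 0.0, 325.41002839744425], [0.0, 530.8422169702641, 237.5826179556633], [0.0, 0.0, 1.0]]
scene [1.13955193 0.5780137  0.72032202] [[-0.763, 0.646, 0.011], [0.377, 0.459, -0.805], [-0.525, -0.61, -0.594]] [[486.3380275601388, 0.0, 327.5043399741787], [0.0, 486.3380275601388, 239.17637074642673], [0.0, 0.0, 1.0]]
{'time_s': 0.1, 'joints': array([-5.57397208e+01,  2.05860201e+01,  6.40159387e-01, -1.75266265e-02,
       -7.01368051e+01, -1.65055333e+01]), 'qd': array([-0.13020038, -0.11165409,  0.03724117,  0.10302809, -0.03789602,
        0.08003393]), 'joint_torque': array([-2.06550460e-03, -5.84163165e+01,  2.93748361e+01,  7.01521039e+00,
        1.02752171e-02, -6.54137557e-05]), 'tcp_pos': array([ 0.20567376, -0.64247567,  0.24474046]), 'eef_rot': array([ 1.79916059e+02, -7.68986841e-03, -1.62251215e+02]), 'contact_force': array([-0.34149775, -0.52885063, -0.24145848]), 'moment': array([-0.07016813, -0.03722429,  0.01540041]), 'gripper_force': 0.0, 'gripper_width': 0.08755896428635136}
```

View pics/top0.png

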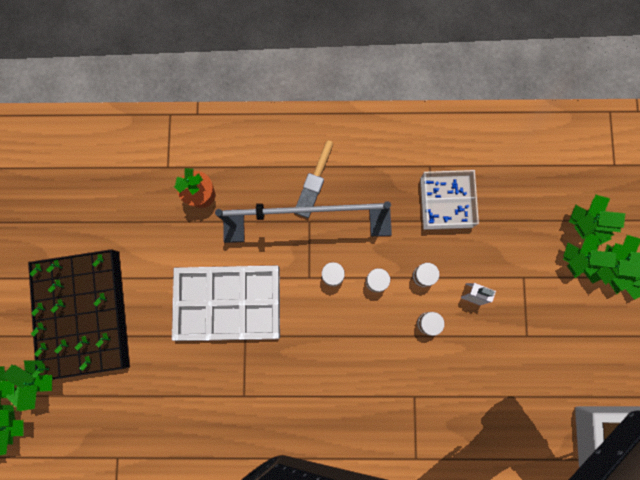

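View pics/scene0.png

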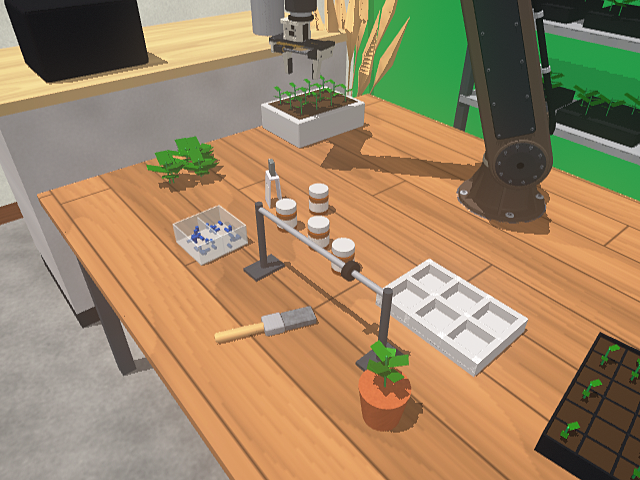

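The top view shows four jars at about (333,274), (378,280), (428,274) and (432,324). The tag is at (480,293), the crate spans (173–279, 265–342), the rail runs from (221,213) to (387,206), and the collar is at (260,212). The scene view agrees: the tag is at (272,185), the collar is at (351,270), and the crate is empty.

```bash
cat >> h.py <<'E'
def jars(c):
    g=c['img'].astype(int); m=((g.min(2)>165)&(g.max(2)-g.min(2)<25)).astype(np.uint8)
    m=cv2.morphologyEx(m,cv2.MORPH_OPEN,np.ones((3,3),np.uint8))
    out=[]
    for k in cv2.findContours(m,cv2.RETR_EXTERNAL,cv2.CHAIN_APPROX_NONE)[0]:
        if cv2.contourArea(k)>60:
            out.append((cv2.contourArea(k),cv2.minEnclosingCircle(k),k))
    return m,out
E
python3 - <<'E'
from h import *
c=cap('top'); s=cap('scene')
m,o=jars(c)
for a,(p,rad),k in o:
    print(a,np.round(p,1),round(rad,1),ray(c,p,.072).round(4), np.round(cv2.minAreaRect(k),1) if 0 else [np.round(v,1) for v in cv2.minAreaRect(k)])
a=cv2.resize(c['img'][255:335,440:520],(400,400),interpolation=cv2.INTER_CUBIC)
b=cv2.resize(c['img'][190:270,205:405],(800,320),interpolation=cv2.INTER_CUBIC)
d=cv2.resize(s['img'][150:220,245:315],(400,400),interpolation=cv2.INTER_CUBIC)
im=np.zeros((600,800,3),np.uint8); im[:280,:400]=a[60:340]; im[:280,400:]=d[:280]; im[280:]=b
cv2.imwrite('pics/z.png',im[:,:,::-1])
E
```

```text
390.5 [609.5 428.1] 21.6 [ 0.2144 -0.6555  0.072 ] [array([609.5, 429. ]), array([32., 31.]), np.float64(90.0)]
368.5 [432.1 323.2] 11.4 [ 0.4393 -0.2771  0.072 ] [array([432.5, 323. ]), array([22., 21.]), np.float64(90.0)]
353.5 [378.2 279.2] 11.1 [ 0.5382 -0.1575  0.072 ] [array([378.5, 279.5]), array([21., 21.]), np.float64(90.0)]
7418.5 [224.5 302.5] 63.9 [0.4855 0.1925 0.072 ] [array([224.5, 302.6]), array([ 72.5, 106.1]), np.float64(89.1)]
355.5 [427.4 273.4] 11.2 [ 0.5515 -0.2696  0.072 ] [array([427.5, 273.5]), array([21., 21.]), np.float64(90.0)]
349.5 [332.7 273.2] 11.0 [ 0.5522 -0.0537  0.072 ] [array([332.5, 273.5]), array([21., 21.]), np.float64(90.0)]
1127.0 [451.4 201.1] 29.5 [ 0.7197 -0.3298  0.072 ] [array([447.6, 200.7]), array([48.4, 45.1]), np.float64(87.6)]
176.5 [313.1 182.4] 9.0 [ 0.7654 -0.0081  0.072 ] [array([313.2, 182.1]), array([14.7, 13.9]), np.float64(20.6)]
```

View pics/z.png

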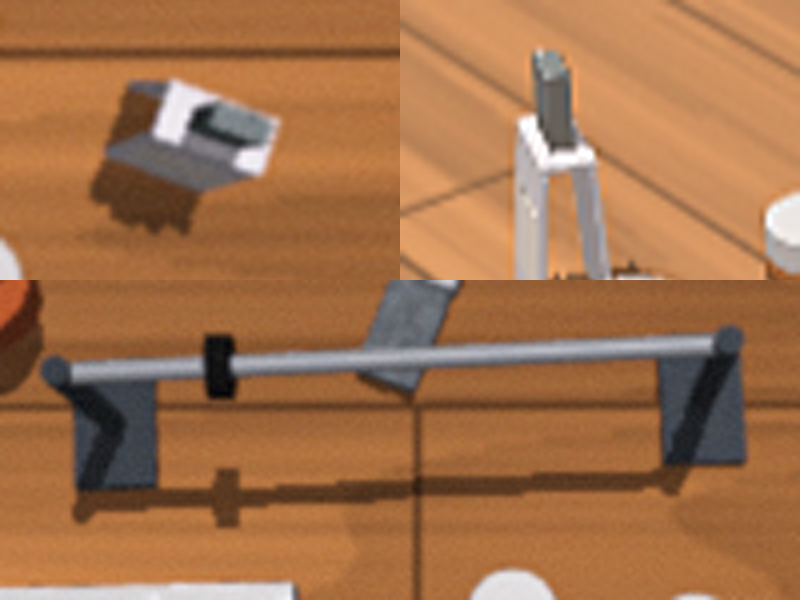

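The crop shows the tag's top plate corners at about (474,283), (496,291.4), (493,302.6) and (471,294), with the tab top centred near (488,291). The rail's bar ends are near (221,213) and (386,205.5), and the collar spans columns 256.3–263.5.

```bash
python3 - <<'E'
from h import *
c=cap('top'); s=cap('scene')
f=lambda c,p,z: ray(c,p,z).round(4)
print('plate',[f(c,p,.089) for p in [(474,283),(496,291.4),(493,302.6),(471,294)]], 'tab top',f(c,(488,291.4),.129))
# bar centre line
g=c['img'].astype(int)
us=[u for u in list(range(228,254,3))+list(range(268,298,3))+list(range(330,380,3))]; vs=[]
for u in us:
    col=g[196:222,u]; gray=(abs(col[:,0]-col[:,2])<45)&(col.sum(1)>240); w=np.where(gray)[0]; vs.append(196+w.mean())
P=np.array([ray(c,(u,v),.165) for u,v in zip(us,vs)]);k=np.polyfit(P[:,1],P[:,0],1);print('bar x=',k,np.abs(np.polyval(k,P[:,1])-P[:,0]).max(), 'yaw',-np.degrees(np.arctan(k[0])))
for n,p in dict(postL=(219.25,212.75),postR=(387.25,205)).items(): print(n,f(c,p,.177))
print('collar faces',f(c,(263.5,211.5),.175),f(c,(256.3,211.7),.175))
print('scene bar collar',f(s,(351,270),.165))
print('cratec',f(c,(224.5,302.6),.036), [f(c,p,.036) for p in cv2.boxPoints(cv2.minAreaRect(jars(c)[1][3][2]))])
# crate wall profile
print(c['img'][287-6:287+1,170:284].sum(2).mean(0).astype(int)//3)
print(c['img'][260:345,195].mean(1).astype(int))
a=cv2.resize(c['img'][255:350,165:290],(800,608),interpolation=cv2.INTER_CUBIC)[:600]
cv2.imwrite('pics/cr.png',a[:,:,::-1])
E
```

```text
plate [array([ 0.5286, -0.3701,  0.089 ]), array([ 0.5098, -0.4182,  0.089 ]), array([ 0.485 , -0.4104,  0.089 ]), array([ 0.504 , -0.3624,  0.089 ])] tab top [ 0.5079 -0.3889  0.129 ]
bar x= [-0.04246     0.68297133] 0.0011358847420391838 yaw 2.4313185918226035
postL [0.6726 0.1878 0.177 ]
postR [ 0.6886 -0.1699  0.177 ]
collar faces [0.6755 0.0936 0.175 ] [0.6751 0.109  0.175 ]
scene bar collar [0.6759 0.104  0.165 ]
cratec [0.4862 0.1998 0.036 ] [array([0.5695, 0.3295, 0.036 ]), array([0.5731, 0.0779, 0.036 ]), array([0.4048, 0.073 , 0.036 ]), array([0.4008, 0.3196, 0.036 ])]
[120 119 133 174 204 209 210 214 204 121  85 119 182 209 211 209 210 208
 209 209 209 208 209 210 209 209 209 209 209 210 211 209 210 210 210 211
 211 208 210 213 217 205 120 101 165 209 215 212 213 210 212 213 212 211
 212 212 213 212 212 213 212 214 213 212 214 214 213 213 215 212 213 214
 214 220 208 119 127 207 217 216 214 214 215 216 215 214 216 215 215 215
 216 216 216 217 216 216 216 216 217 217 217 214 208 213 216 218 223 215
 135 110 128 130 129 130]
[129 131 135 133 135 133 143 188 209 210 209 214 206 136 103 106 138 198
 212 212 210 208 207 211 209 207 210 212 212 208 211 204 208 208 210 210
 210 210 208 212 210 209 209 209 214 214 142 109 104 137 199 211 209 209
 212 208 209 209 210 209 210 210 208 210 208 209 208 208 210 208 211 209
 206 195 218 213 211 209 217 207 118  52  50  71 104]
```

View pics/cr.png

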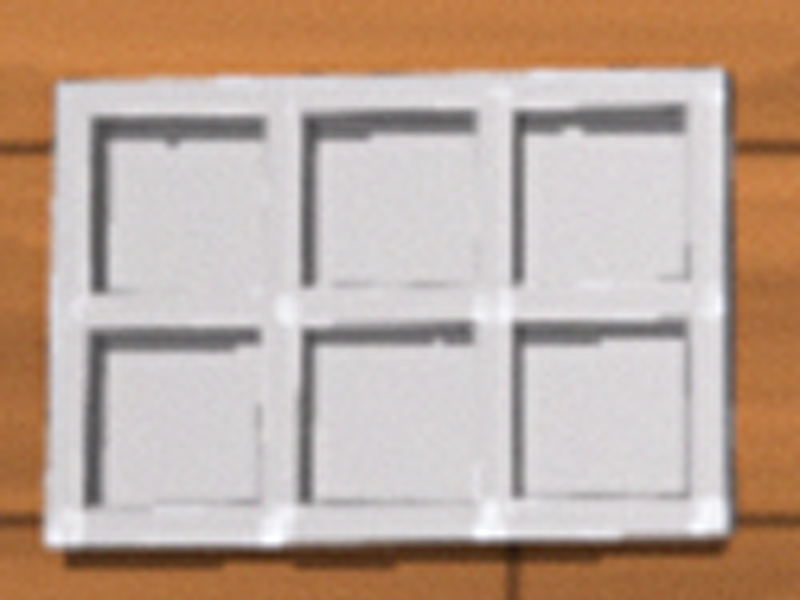

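The crate's top corners are at about (173.6,267), (277.6,265), (278.6,338) and (172,339.7). That puts its centre near (0.486, 0.198) with a yaw of about 1°. The tag is near (0.507, −0.390) with a yaw of about −21°. I'm moving above it now.

Emit:
{"api": "arm_command", "payload": {
  "travel": [
    [0.602, 0.506, 0],
    [0.602, 0.506, 0],
    [0.602, 0.506, 0],
    [0.602, 0.506, 0],
    [0.602, 0.506, 0],
    [0.602, 0.506, 0],
    [0.602, 0.506, 0],
    [0.602, 0.506, 0],
    [0.602, 0.506, 0],
    [0.602, 0.506, 0],
    [0.602, 0.506, 0],
    [0.602, 0.506, 0]
  ],
  "delta_rot": [
    [0, 0, 0.57],
    [0, 0, 0.57],
    [0, 0, 0.57],
    [0, 0, 0.57],
    [0, 0, 0.57],
    [0, 0, 0.57],
    [0, 0, 0.57],
    [0, 0, 0.57],
    [0, 0, 0.57],
    [0, 0, 0.57],
    [0, 0, 0.57],
    [0, 0, 0.57]
  ],
  "grip": 1
}}

```text
time_s: 1.8
tcp_pos: [0.5063, -0.3903, 0.2457]
eef_rot: [-180.0, -0.0, -111.0]
contact_force: [-0.7, 0.5, -0.8]
gripper_width: 0.0878
gripper_force: 0.0
```

```bash
python3 - <<'E'
from h import *
c=cap('scene','s1.png'); s=r.get_state(); print(s['tcp_pos'],s['eef_rot'])
a=cv2.resize(c['img'][110:240,200:360],(800,600),interpolation=cv2.INTER_CUBIC); cv2.imwrite('pics/s1.png',a[:,:,::-1])
t=cap('top'); print([(np.round(p,1).tolist(),ray(t,p,.072).round(4).tolist()) for a,(p,_),k in jars(t)[1] if a>200])
E
```

```text
[ 0.50643682 -0.3902079   0.24561903] [-1.79994619e+02 -7.17698754e-04 -1.10986559e+02]
[([616.0, 444.7], [0.1799, -0.6667, 0.072]), ([378.2, 279.5], [0.5376, -0.1574, 0.072]), ([224.5, 302.5], [0.4855, 0.1925, 0.072]), ([332.6, 273.4], [0.5517, -0.0535, 0.072])]
```

View pics/s1.png

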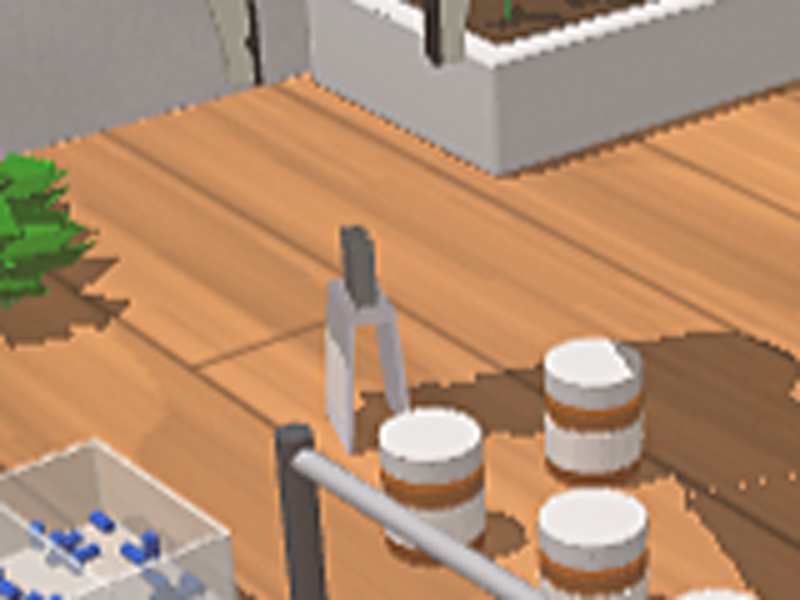

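The scene view shows the tag standing at crop (360,330), with the tab top at (357,235) between the raised fingers. Nothing is in the way, so I'm descending and gripping.

Emit:
{"api": "arm_command", "payload": {
  "travel": [
    [0, 0, -0.08],
    [0, 0, -0.16],
    [0, 0, -0.22],
    [0, 0, -0.25],
    [0, 0, -0.267],
    [0, 0, -0.267],
    [0, 0, -0.267]
  ],
  "delta_rot": [
    [0, 0, 0],
    [0, 0, 0],
    [0, 0, 0],
    [0, 0, 0],
    [0, 0, 0],
    [0, 0, 0],
    [0, 0, 0]
  ]
}}

```text
time_s: 2.78
tcp_pos: [0.5074, -0.3902, 0.1133]
eef_rot: [-179.9, -0.0, -110.9]
contact_force: [-0.6, -0.2, 0.6]
gripper_width: 0.0876
gripper_force: 0.0
```

Emit:
{"api": "arm_command", "payload": {
  "travel": [
    [0, 0, 0],
    [0, 0, 0],
    [0, 0, 0],
    [0, 0, 0],
    [0, 0, 0],
    [0, 0, 0],
    [0, 0, 0],
    [0, 0, 0],
    [0, 0, 0],
    [0, 0, 0]
  ],
  "delta_rot": [
    [0, 0, 0],
    [0, 0, 0],
    [0, 0, 0],
    [0, 0, 0],
    [0, 0, 0],
    [0, 0, 0],
    [0, 0, 0],
    [0, 0, 0],
    [0, 0, 0],
    [0, 0, 0]
  ],
  "grip": 0,
  "newtons": 15
}}

```text
time_s: 4.03
tcp_pos: [0.5068, -0.3898, 0.112]
eef_rot: [180.0, -0.0, -110.9]
contact_force: [0.1, 0.8, 0.1]
gripper_width: 0.0121
gripper_force: 15.0
```

Emit:
{"api": "arm_command", "payload": {
  "travel": [
    [0, 0, 0.06],
    [0, 0, 0.14],
    [0, 0, 0.24],
    [0, 0, 0.34],
    [0, 0, 0.42],
    [0, 0, 0.436],
    [0.02, 0.04, 0.436],
    [0.07, 0.12, 0.436],
    [0.12, 0.2, 0.436],
    [0.17, 0.3, 0.436],
    [0.22, 0.39, 0.436],
    [0.27, 0.48, 0.436],
    [0.32, 0.56, 0.436],
    [0.35, 0.61, 0.436],
    [0.359, 0.628, 0.436],
    [0.359, 0.628, 0.436],
    [0.359, 0.628, 0.436],
    [0.359, 0.628, 0.436]
  ],
  "delta_rot": [
    [0, 0, 0],
    [0, 0, 0],
    [0, 0, 0],
    [0, 0, 0],
    [0, 0, 0],
    [0, 0, 0],
    [0, 0, 0.02],
    [0, 0, 0.05],
    [0, 0, 0.08],
    [0, 0, 0.12],
    [0, 0, 0.16],
    [0, 0, 0.2],
    [0, 0, 0.24],
    [0, 0, 0.25],
    [0, 0, 0.259],
    [0, 0, 0.259],
    [0, 0, 0.259],
    [0, 0, 0.259]
  ]
}}

```text
time_s: 6.28
tcp_pos: [0.6858, -0.0769, 0.3304]
eef_rot: [-180.0, -0.0, -87.7]
contact_force: [-0.0, 0.8, -0.6]
gripper_width: 0.0119
gripper_force: 15.0
```

```bash
python3 - <<'E'
from h import *
c=cap('scene'); s=r.get_state(); print(s['tcp_pos'],s['eef_rot'],s['gripper_width'])
cv2.imwrite('pics/s2.png',cv2.resize(c['img'][60:330,190:490],(667,600),interpolation=cv2.INTER_CUBIC)[:,:,::-1])
for y in (-.101,-.051): print(proj(c,[.6862,y,.171]), proj(c,[.6862-.016,y,.218]),proj(c,[.6862+.016,y,.218]))
E
```

```text
[ 0.68589827 -0.07683681  0.33044953] [-1.79972648e+02  2.60948348e-03 -8.77177460e+01] 0.011572734109828092
[278.54350902 219.08795931] [284.00675977 196.43874777] [270.61855376 201.89966198]
[293.53721752 230.21797995] [299.49508288 207.05830825] [285.94410914 212.89762937]
```

View pics/s2.png

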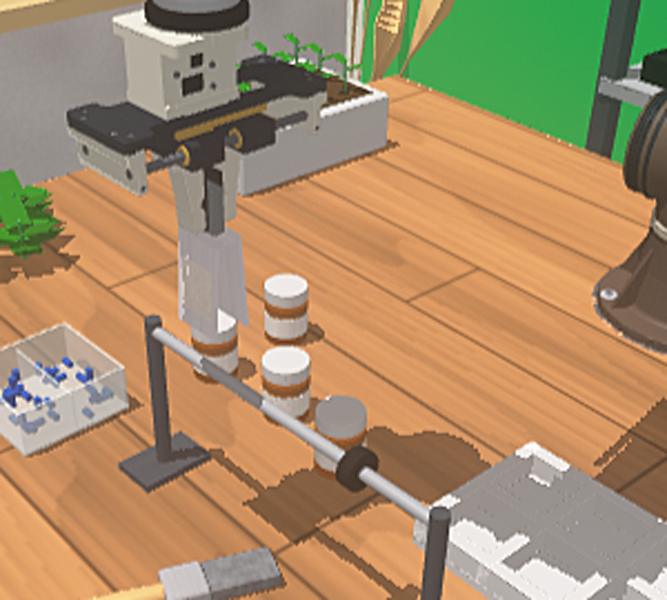

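The held tag is over the bar: its feet in the crop at (180,325), (217,335) and (246,325) are within 2 px of the prediction. I'm lowering it slowly.

Emit:
{"api": "arm_command", "payload": {
  "travel": [
    [0, 0, -0.03],
    [0, 0, -0.06],
    [0, 0, -0.09],
    [0, 0, -0.12],
    [0, 0, -0.15],
    [0, 0, -0.18],
    [0, 0, -0.2],
    [0, 0, -0.22],
    [0, 0, -0.235],
    [0, 0, -0.245],
    [0, 0, -0.252],
    [0, 0, -0.258],
    [0, 0, -0.26],
    [0, 0, -0.26],
    [0, 0, -0.26]
  ],
  "delta_rot": [
    [0, 0, 0],
    [0, 0, 0],
    [0, 0, 0],
    [0, 0, 0],
    [0, 0, 0],
    [0, 0, 0],
    [0, 0, 0],
    [0, 0, 0],
    [0, 0, 0],
    [0, 0, 0],
    [0, 0, 0],
    [0, 0, 0],
    [0, 0, 0],
    [0, 0, 0],
    [0, 0, 0]
  ]
}}

```text
time_s: 8.2
tcp_pos: [0.6863, -0.0758, 0.2003]
eef_rot: [-180.0, 0.0, -87.6]
contact_force: [-0.3, 0.6, -0.4]
gripper_width: 0.012
gripper_force: 15.0
```

```bash
python3 - <<'E'
from h import *
c=cap('scene'); s=r.get_state(); print(s['tcp_pos'],s['contact_force'],s['gripper_width'])
cv2.imwrite('pics/s3.png',cv2.resize(c['img'][130:290,210:370],(600,600),interpolation=cv2.INTER_CUBIC)[:,:,::-1])
E
```

```text
[ 0.68634287 -0.07587252  0.20026593] [-0.11214802  0.79127239 -1.55414596] 0.012039144363658523
```

View pics/s3.png

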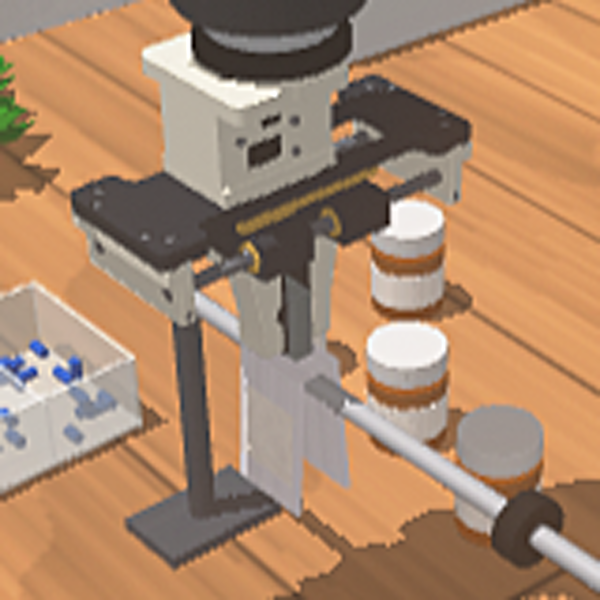

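The tag straddles the bar, with the bar emerging from the channel at crop (325,390). I'm releasing it and rising.

Emit:
{"api": "arm_command", "payload": {
  "travel": [
    [0, 0, 0],
    [0, 0, 0],
    [0, 0, 0],
    [0, 0, 0],
    [0, 0, 0],
    [0, 0, 0.03],
    [0, 0, 0.08],
    [0, 0, 0.14],
    [0, 0, 0.2],
    [0, 0, 0.24],
    [0, 0, 0.24],
    [0, 0, 0.24]
  ],
  "delta_rot": [
    [0, 0, 0],
    [0, 0, 0],
    [0, 0, 0],
    [0, 0, 0],
    [0, 0, 0],
    [0, 0, 0],
    [0, 0, 0],
    [0, 0, 0],
    [0, 0, 0],
    [0, 0, 0],
    [0, 0, 0],
    [0, 0, 0]
  ],
  "grip": 0.5
}}

```text
time_s: 9.75
tcp_pos: [0.686, -0.0758, 0.3199]
eef_rot: [180.0, 0.0, -87.6]
contact_force: [0.3, 0.5, -1.2]
gripper_width: 0.0438
gripper_force: 0.0
```

```bash
python3 - <<'E'
from h import *
c=cap('scene'); t=cap('top'); s=r.get_state(); print(s['tcp_pos'],s['contact_force'],s['gripper_width'])
im=np.zeros((600,800,3),np.uint8)
im[:400,:400]=cv2.resize(c['img'][130:290,210:370],(400,400),interpolation=cv2.INTER_CUBIC)
im[:400,400:]=cv2.resize(t['img'][190:350,290:450],(400,400),interpolation=cv2.INTER_CUBIC)
cv2.imwrite('pics/s4.png',im[:400,:,::-1])
print([(round(a),np.round(p,1).tolist(),ray(t,p,.072).round(4).tolist()) for a,(p,_),k in jars(t)[1] if a>200])
E
```

```text
[ 0.68586581 -0.07580321  0.31918607] [ 0.60564847  0.42883146 -0.59432896] 0.04412121619899131
[(904, [616.5, 444.6], [0.1802, -0.6678, 0.072]), (388, [432.0, 323.0], [0.4398, -0.2768, 0.072]), (373, [378.0, 279.6], [0.5374, -0.157, 0.072]), (396, [266.5, 276.9], [0.5437, 0.0977, 0.072]), (376, [427.2, 273.9], [0.5504, -0.269, 0.072]), (2308, [446.5, 202.0], [0.7176, -0.3185, 0.072]), (208, [312.8, 182.6], [0.7649, -0.0073, 0.072]), (1640, [55.0, 84.0], [1.0132, 0.6212, 0.072]), (582, [268.0, 60.0], [1.0718, 0.1032, 0.072]), (1746, [409.0, 77.0], [1.0259, -0.2384, 0.072]), (266, [493.5, 45.0], [1.1069, -0.4451, 0.072]), (276, [531.3, 46.7], [1.1019, -0.5361, 0.072]), (821, [612.8, 54.3], [1.0808, -0.7306, 0.072])]
```

View pics/s4.png

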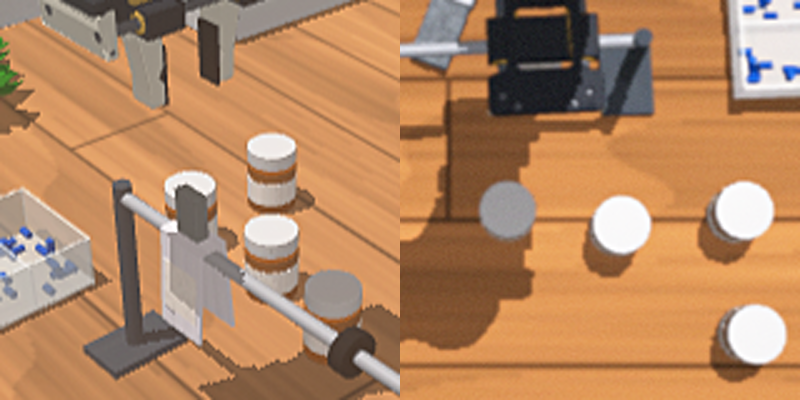

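The tag hangs on the waiting half, and the jar lids are unchanged, including the shadowed one at (333,274). Next I pick the jar at (0.552, −0.054), closing along y.

Emit:
{"api": "arm_command", "payload": {
  "travel": [
    [-0.05, 0.01, 0],
    [-0.1, 0.02, 0],
    [-0.16, 0.03, 0],
    [-0.22, 0.044, 0],
    [-0.268, 0.044, -0.02],
    [-0.268, 0.044, -0.06],
    [-0.268, 0.044, -0.12],
    [-0.268, 0.044, -0.18],
    [-0.268, 0.044, -0.24],
    [-0.268, 0.044, -0.24],
    [-0.268, 0.044, -0.3],
    [-0.268, 0.044, -0.36],
    [-0.268, 0.044, -0.42],
    [-0.268, 0.044, -0.47],
    [-0.268, 0.044, -0.51],
    [-0.268, 0.044, -0.53],
    [-0.268, 0.044, -0.53],
    [-0.268, 0.044, -0.53]
  ],
  "delta_rot": [
    [0, 0, 0.11],
    [0, 0, 0.22],
    [0, 0, 0.33],
    [0, 0, 0.44],
    [0, 0, 0.55],
    [0, 0, 0.66],
    [0, 0, 0.77],
    [0, 0, 0.88],
    [0, 0, 0.973],
    [0, 0, 0.973],
    [0, 0, 0.973],
    [0, 0, 0.973],
    [0, 0, 0.973],
    [0, 0, 0.973],
    [0, 0, 0.973],
    [0, 0, 0.973],
    [0, 0, 0.973],
    [0, 0, 0.973]
  ],
  "grip": 1
}}

```text
time_s: 12.1
tcp_pos: [0.553, -0.0537, 0.0561]
eef_rot: [-180.0, -0.1, -0.1]
contact_force: [-0.7, 0.3, 0.0]
gripper_width: 0.0879
gripper_force: 0.0
```

Emit:
{"api": "arm_command", "payload": {
  "travel": [
    [0, 0, 0],
    [0, 0, 0],
    [0, 0, 0],
    [0, 0, 0],
    [0, 0, 0],
    [0, 0, 0],
    [0, 0, 0]
  ],
  "delta_rot": [
    [0, 0, 0],
    [0, 0, 0],
    [0, 0, 0],
    [0, 0, 0],
    [0, 0, 0],
    [0, 0, 0],
    [0, 0, 0]
  ],
  "grip": 0,
  "newtons": 15
}}

```text
time_s: 12.98
tcp_pos: [0.5523, -0.0538, 0.0551]
eef_rot: [-180.0, -0.0, -0.1]
contact_force: [-0.6, 0.5, 1.5]
gripper_width: 0.0518
gripper_force: 15.0
```

Emit:
{"api": "arm_command", "payload": {
  "travel": [
    [0, 0, 0.06],
    [0, 0, 0.14],
    [0, 0, 0.22],
    [0, 0, 0.28],
    [-0.01, 0.05, 0.29],
    [-0.02, 0.13, 0.29],
    [-0.03, 0.23, 0.29],
    [-0.04, 0.33, 0.29],
    [-0.05, 0.43, 0.29],
    [-0.057, 0.53, 0.29],
    [-0.057, 0.61, 0.29],
    [-0.057, 0.65, 0.29],
    [-0.057, 0.661, 0.27],
    [-0.057, 0.661, 0.21],
    [-0.057, 0.661, 0.16],
    [-0.057, 0.661, 0.12],
    [-0.057, 0.661, 0.12],
    [-0.057, 0.661, 0.12]
  ],
  "delta_rot": [
    [0, 0, 0],
    [0, 0, 0],
    [0, 0, 0],
    [0, 0, 0],
    [0, 0, 0],
    [0, 0, 0],
    [0, 0, 0],
    [0, 0, 0],
    [0, 0, 0],
    [0, 0, 0],
    [0, 0, 0],
    [0, 0, 0],
    [0, 0, 0],
    [0, 0, 0],
    [0, 0, 0],
    [0, 0, 0],
    [0, 0, 0],
    [0, 0, 0]
  ]
}}

```text
time_s: 15.22
tcp_pos: [0.5242, 0.2762, 0.1156]
eef_rot: [-180.0, -0.0, -0.1]
contact_force: [0.8, 0.1, -1.4]
gripper_width: 0.0515
gripper_force: 15.0
```

```bash
python3 - <<'E'
from h import *
c=cap('scene'); t=cap('top'); s=r.get_state(); print(s['tcp_pos'],s['contact_force'],s['gripper_width'])
cv2.imwrite('pics/s5.png',cv2.resize(c['img'][220:400,350:550],(667,600),interpolation=cv2.INTER_CUBIC)[:,:,::-1])
print('cell F floor centre, base rim pts',proj(c,[.524,.2769,.036]).round(1),[proj(c,np.array([.524,.2769,0.049])+.026*np.array(v)).round(1) for v in ((1,0,0),(0,1,0),(.707,.707,0))])
print([(round(a),np.round(p,1).tolist(),ray(t,p,.072).round(4).tolist()) for a,(p,_),k in jars(t)[1] if 300<a<500 and p[1]>150])
E
```

```text
[0.52430887 0.27670343 0.11609507] [-0.11919226 -0.81284049 -1.79548196] 0.05179178294335159
cell F floor centre, base rim pts [470.2 335.4] [array([462.9, 337.3]), array([483.3, 338.7]), array([473.7, 341.2])]
[(372, [432.1, 323.1], [0.4395, -0.277, 0.072]), (352, [378.2, 279.3], [0.5381, -0.1573, 0.072]), (356, [427.4, 273.4], [0.5515, -0.2696, 0.072])]
```

View pics/s5.png

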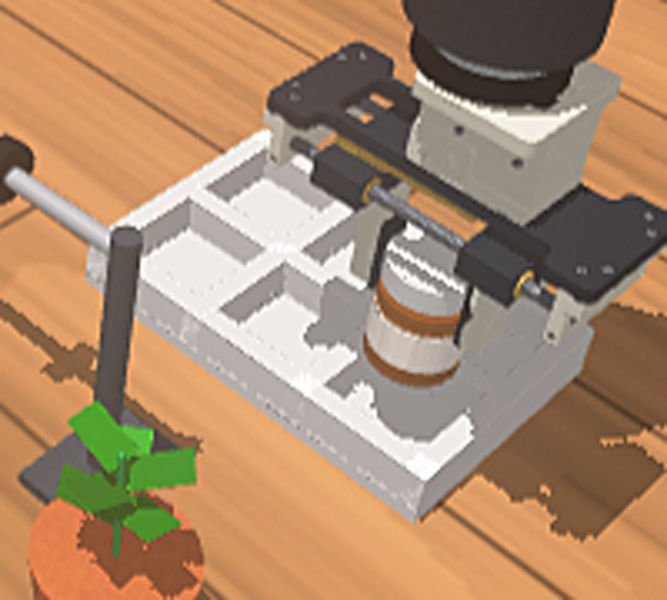

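The jar is held over the far outer cell. In the crop its base is at (410,385), where the cell centre is expected at about (401,385). I'm lowering it.

Emit:
{"api": "arm_command", "payload": {
  "travel": [
    [0, 0, -0.02],
    [0, 0, -0.04],
    [0, 0, -0.06],
    [0, 0, -0.075],
    [0, 0, -0.088],
    [0, 0, -0.096],
    [0, 0, -0.099],
    [0, 0, -0.099],
    [0, 0, -0.099]
  ],
  "delta_rot": [
    [0, 0, 0],
    [0, 0, 0],
    [0, 0, 0],
    [0, 0, 0],
    [0, 0, 0],
    [0, 0, 0],
    [0, 0, 0],
    [0, 0, 0],
    [0, 0, 0]
  ]
}}

```text
time_s: 16.45
tcp_pos: [0.5239, 0.2768, 0.0659]
eef_rot: [-180.0, -0.0, -0.1]
contact_force: [0.2, 0.0, -1.4]
gripper_width: 0.0515
gripper_force: 15.0
```

Emit:
{"api": "arm_command", "payload": {
  "travel": [
    [0, 0, 0],
    [0, 0, 0],
    [0, 0, 0],
    [0, 0, 0],
    [0, 0, 0.03],
    [0, 0, 0.09],
    [0, 0, 0.17],
    [0, 0, 0.24],
    [0, 0, 0.268],
    [0, -0.05, 0.268],
    [0, -0.12, 0.268],
    [0, -0.2, 0.268],
    [0, -0.3, 0.268],
    [0, -0.4, 0.268],
    [0, -0.4, 0.268],
    [0, -0.4, 0.268]
  ],
  "delta_rot": [
    [0, 0, 0],
    [0, 0, 0],
    [0, 0, 0],
    [0, 0, 0],
    [0, 0, 0],
    [0, 0, 0],
    [0, 0, 0],
    [0, 0, 0],
    [0, 0, 0],
    [0, 0, 0],
    [0, 0, 0],
    [0, 0, 0],
    [0, 0, 0],
    [0, 0, 0],
    [0, 0, 0],
    [0, 0, 0]
  ],
  "grip": 1
}}

```text
time_s: 18.45
tcp_pos: [0.5233, 0.0759, 0.199]
eef_rot: [180.0, 0.1, -0.1]
contact_force: [0.1, 0.1, 0.2]
gripper_width: 0.088
gripper_force: 0.0
```

```bash
cat > look.py <<'E'
from h import *
t=cap('top'); s=r.get_state(); print(s['tcp_pos'].round(4),s['eef_rot'].round(1),s['gripper_width'])
g=t['img']; m=((g.min(2)>120)&(g.max(2).astype(int)-g.min(2)<25)).astype(np.uint8); m[:,:2]=0
for k in cv2.findContours(m,cv2.RETR_LIST,cv2.CHAIN_APPROX_NONE)[0]:
    a=cv2.contourArea(k);p,q=cv2.minEnclosingCircle(k)
    if 250<a<550 and p[1]>150 and a/(3.14*q*q)>.8: print(round(a),np.round(p,1),'bench',ray(t,p,.072).round(4),'crate',ray(t,p,.082).round(4))
E
python3 look.py
```

```text
[0.5235 0.0766 0.1991] [ 1.8e+02  0.0e+00 -1.0e-01] 0.08732108012401935
394 [431.5 323.3] bench [ 0.4392 -0.2757  0.072 ] crate [ 0.4393 -0.2739  0.082 ]
375 [377.9 279.7] bench [ 0.5371 -0.1566  0.072 ] crate [ 0.5364 -0.1557  0.082 ]
380 [427. 274.] bench [ 0.5501 -0.2686  0.072 ] crate [ 0.5493 -0.2669  0.082 ]
```

Emit:
{"api": "arm_command", "payload": {
  "travel": [
    [0.005, -0.06, 0],
    [0.01, -0.15, 0],
    [0.02, -0.25, 0],
    [0.028, -0.35, 0],
    [0.028, -0.43, 0],
    [0.028, -0.468, 0],
    [0.028, -0.468, -0.05],
    [0.028, -0.468, -0.12],
    [0.028, -0.468, -0.19],
    [0.028, -0.468, -0.24],
    [0.028, -0.468, -0.275],
    [0.028, -0.468, -0.289],
    [0.028, -0.468, -0.289],
    [0.028, -0.468, -0.289]
  ],
  "delta_rot": [
    [0, 0, 0],
    [0, 0, 0],
    [0, 0, 0],
    [0, 0, 0],
    [0, 0, 0],
    [0, 0, 0],
    [0, 0, 0],
    [0, 0, 0],
    [0, 0, 0],
    [0, 0, 0],
    [0, 0, 0],
    [0, 0, 0],
    [0, 0, 0],
    [0, 0, 0]
  ]
}}

```text
time_s: 20.25
tcp_pos: [0.5384, -0.1571, 0.0558]
eef_rot: [180.0, -0.1, -0.0]
contact_force: [-0.1, -0.1, 0.3]
gripper_width: 0.0876
gripper_force: 0.0
```

Emit:
{"api": "arm_command", "payload": {
  "travel": [
    [0, 0, 0],
    [0, 0, 0],
    [0, 0, 0],
    [0, 0, 0],
    [0, 0, 0],
    [0, 0, 0],
    [0, 0, 0]
  ],
  "delta_rot": [
    [0, 0, 0],
    [0, 0, 0],
    [0, 0, 0],
    [0, 0, 0],
    [0, 0, 0],
    [0, 0, 0],
    [0, 0, 0]
  ],
  "grip": 0,
  "newtons": 15
}}

```text
time_s: 21.12
tcp_pos: [0.5378, -0.1574, 0.0551]
eef_rot: [180.0, -0.0, -0.1]
contact_force: [-0.3, -0.2, 1.8]
gripper_width: 0.0521
gripper_force: 15.0
```

Emit:
{"api": "arm_command", "payload": {
  "travel": [
    [0, 0, 0.06],
    [0, 0, 0.14],
    [0, 0, 0.22],
    [0, 0, 0.28],
    [-0.01, 0.05, 0.29],
    [-0.03, 0.13, 0.29],
    [-0.05, 0.23, 0.29],
    [-0.08, 0.33, 0.29],
    [-0.1, 0.43, 0.29],
    [-0.12, 0.54, 0.29],
    [-0.14, 0.65, 0.29],
    [-0.17, 0.75, 0.29],
    [-0.184, 0.83, 0.29],
    [-0.184, 0.866, 0.28],
    [-0.184, 0.866, 0.22],
    [-0.184, 0.866, 0.16],
    [-0.184, 0.866, 0.12],
    [-0.184, 0.866, 0.12],
    [-0.184, 0.866, 0.12]
  ],
  "delta_rot": [
    [0, 0, 0],
    [0, 0, 0],
    [0, 0, 0],
    [0, 0, 0],
    [0, 0, 0],
    [0, 0, 0],
    [0, 0, 0],
    [0, 0, 0],
    [0, 0, 0],
    [0, 0, 0],
    [0, 0, 0],
    [0, 0, 0],
    [0, 0, 0],
    [0, 0, 0],
    [0, 0, 0],
    [0, 0, 0],
    [0, 0, 0],
    [0, 0, 0],
    [0, 0, 0]
  ]
}}

```text
time_s: 23.5
tcp_pos: [0.4462, 0.2756, 0.1156]
eef_rot: [-180.0, -0.0, -0.1]
contact_force: [0.3, 0.7, -1.5]
gripper_width: 0.0516
gripper_force: 15.0
```

Emit:
{"api": "arm_command", "payload": {
  "travel": [
    [0, 0, -0.02],
    [0, 0, -0.04],
    [0, 0, -0.06],
    [0, 0, -0.075],
    [0, 0, -0.088],
    [0, 0, -0.096],
    [0, 0, -0.098],
    [0, 0, -0.098],
    [0, 0, -0.098]
  ],
  "delta_rot": [
    [0, 0, 0],
    [0, 0, 0],
    [0, 0, 0],
    [0, 0, 0],
    [0, 0, 0],
    [0, 0, 0],
    [0, 0, 0],
    [0, 0, 0],
    [0, 0, 0]
  ]
}}

```text
time_s: 24.62
tcp_pos: [0.4459, 0.2758, 0.0663]
eef_rot: [-180.0, -0.0, -0.1]
contact_force: [0.4, -0.6, -1.1]
gripper_width: 0.0518
gripper_force: 15.0
```

Emit:
{"api": "arm_command", "payload": {
  "travel": [
    [0, 0, 0],
    [0, 0, 0],
    [0, 0, 0],
    [0, 0, 0],
    [0, 0, 0.03],
    [0, 0, 0.09],
    [0, 0, 0.17],
    [0, 0, 0.24],
    [0, 0, 0.268],
    [0, -0.05, 0.268],
    [0, -0.12, 0.268],
    [0, -0.2, 0.268],
    [0, -0.3, 0.268],
    [0, -0.4, 0.268],
    [0, -0.4, 0.268],
    [0, -0.4, 0.268]
  ],
  "delta_rot": [
    [0, 0, 0],
    [0, 0, 0],
    [0, 0, 0],
    [0, 0, 0],
    [0, 0, 0],
    [0, 0, 0],
    [0, 0, 0],
    [0, 0, 0],
    [0, 0, 0],
    [0, 0, 0],
    [0, 0, 0],
    [0, 0, 0],
    [0, 0, 0],
    [0, 0, 0],
    [0, 0, 0],
    [0, 0, 0]
  ],
  "grip": 1
}}

```text
time_s: 26.62
tcp_pos: [0.4453, 0.0749, 0.1997]
eef_rot: [180.0, 0.0, -0.1]
contact_force: [-0.2, -0.1, 0.6]
gripper_width: 0.0875
gripper_force: 0.0
```

```bash
sed -i 's/min(2)>120/min(2)>165/' look.py; python3 look.py; python3 - <<'E'
from h import *
t=cap('top'); s=cap('scene')
im=np.zeros((500,800,3),np.uint8); im[:,:400]=cv2.resize(t['img'][230:350,160:280],(400,400))[:0].reshape(0,400,3) if 0 else cv2.resize(t['img'][220:345,170:270],(400,500),interpolation=cv2.INTER_CUBIC)
im[:,400:]=cv2.resize(s['img'][150:400,340:540],(400,500),interpolation=cv2.INTER_CUBIC)
cv2.imwrite('pics/s6.png',im[:,:,::-1])
E
```

```text
[0.4455 0.0756 0.1997] [ 1.8e+02  0.0e+00 -1.0e-01] 0.08766380214761946
370 [432.  323.2] bench [ 0.4395 -0.2769  0.072 ] crate [ 0.4396 -0.2751  0.082 ]
358 [427.3 273.5] bench [ 0.5513 -0.2694  0.072 ] crate [ 0.5505 -0.2677  0.082 ]
```

View pics/s6.png

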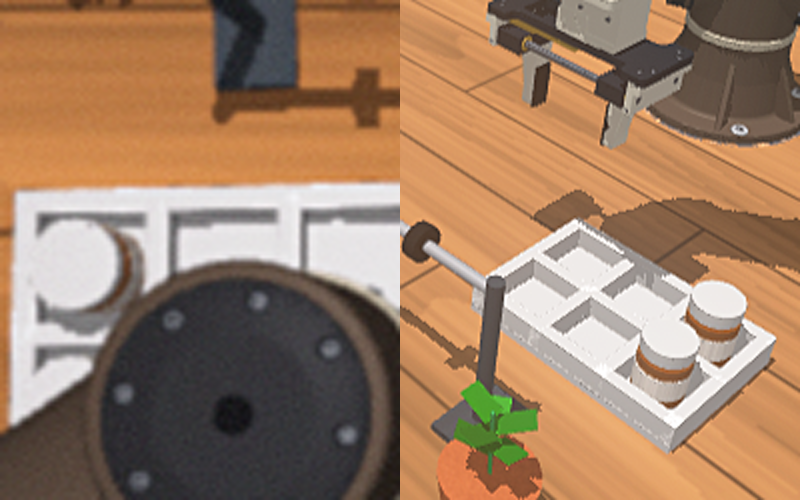

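Both placed jars stand upright in their two cells, at crop (667,360) and (717,320). The bench jars are unmoved. Next is the jar at (0.551, −0.2695).

Emit:
{"api": "arm_command", "payload": {
  "travel": [
    [0.02, -0.06, 0],
    [0.04, -0.15, 0],
    [0.08, -0.25, 0],
    [0.11, -0.35, 0],
    [0.14, -0.46, 0],
    [0.18, -0.57, 0],
    [0.211, -0.65, 0],
    [0.211, -0.69, 0],
    [0.211, -0.69, -0.05],
    [0.211, -0.69, -0.12],
    [0.211, -0.69, -0.19],
    [0.211, -0.69, -0.24],
    [0.211, -0.69, -0.275],
    [0.211, -0.69, -0.29],
    [0.211, -0.69, -0.29],
    [0.211, -0.69, -0.29]
  ],
  "delta_rot": [
    [0, 0, 0],
    [0, 0, 0],
    [0, 0, 0],
    [0, 0, 0],
    [0, 0, 0],
    [0, 0, 0],
    [0, 0, 0],
    [0, 0, 0],
    [0, 0, 0],
    [0, 0, 0],
    [0, 0, 0],
    [0, 0, 0],
    [0, 0, 0],
    [0, 0, 0],
    [0, 0, 0],
    [0, 0, 0]
  ]
}}

```text
time_s: 28.78
tcp_pos: [0.552, -0.2694, 0.0561]
eef_rot: [180.0, -0.1, -0.1]
contact_force: [-0.9, -0.4, -0.3]
gripper_width: 0.0876
gripper_force: 0.0
```

Emit:
{"api": "arm_command", "payload": {
  "travel": [
    [0, 0, 0],
    [0, 0, 0],
    [0, 0, 0],
    [0, 0, 0],
    [0, 0, 0],
    [0, 0, 0],
    [0, 0, 0]
  ],
  "delta_rot": [
    [0, 0, 0],
    [0, 0, 0],
    [0, 0, 0],
    [0, 0, 0],
    [0, 0, 0],
    [0, 0, 0],
    [0, 0, 0]
  ],
  "grip": 0,
  "newtons": 15
}}

```text
time_s: 29.65
tcp_pos: [0.5512, -0.2694, 0.0551]
eef_rot: [-180.0, 0.0, -0.1]
contact_force: [0.4, 0.6, 2.1]
gripper_width: 0.0519
gripper_force: 15.0
```

Emit:
{"api": "arm_command", "payload": {
  "travel": [
    [0, 0, 0.06],
    [0, 0, 0.14],
    [0, 0, 0.22],
    [0, 0, 0.28],
    [0, 0.05, 0.29],
    [-0.01, 0.13, 0.29],
    [-0.02, 0.23, 0.29],
    [-0.03, 0.33, 0.29],
    [-0.03, 0.43, 0.29],
    [-0.04, 0.54, 0.29],
    [-0.049, 0.65, 0.29],
    [-0.049, 0.74, 0.29],
    [-0.049, 0.781, 0.29],
    [-0.049, 0.781, 0.28],
    [-0.049, 0.781, 0.22],
    [-0.049, 0.781, 0.16],
    [-0.049, 0.781, 0.12],
    [-0.049, 0.781, 0.12],
    [-0.049, 0.781, 0.12]
  ],
  "delta_rot": [
    [0, 0, 0],
    [0, 0, 0],
    [0, 0, 0],
    [0, 0, 0],
    [0, 0, 0],
    [0, 0, 0],
    [0, 0, 0],
    [0, 0, 0],
    [0, 0, 0],
    [0, 0, 0],
    [0, 0, 0],
    [0, 0, 0],
    [0, 0, 0],
    [0, 0, 0],
    [0, 0, 0],
    [0, 0, 0],
    [0, 0, 0],
    [0, 0, 0],
    [0, 0, 0]
  ]
}}

```text
time_s: 32.02
tcp_pos: [0.5272, 0.1206, 0.1157]
eef_rot: [-180.0, -0.0, -0.1]
contact_force: [-0.5, 0.3, -2.1]
gripper_width: 0.0517
gripper_force: 15.0
```

Emit:
{"api": "arm_command", "payload": {
  "travel": [
    [0, 0, -0.02],
    [0, 0, -0.04],
    [0, 0, -0.06],
    [0, 0, -0.075],
    [0, 0, -0.088],
    [0, 0, -0.096],
    [0, 0, -0.098],
    [0, 0, -0.098],
    [0, 0, -0.098]
  ],
  "delta_rot": [
    [0, 0, 0],
    [0, 0, 0],
    [0, 0, 0],
    [0, 0, 0],
    [0, 0, 0],
    [0, 0, 0],
    [0, 0, 0],
    [0, 0, 0],
    [0, 0, 0]
  ]
}}

```text
time_s: 33.15
tcp_pos: [0.5269, 0.1212, 0.0663]
eef_rot: [-180.0, -0.0, -0.1]
contact_force: [0.7, 0.1, -2.7]
gripper_width: 0.0518
gripper_force: 15.0
```

Emit:
{"api": "arm_command", "payload": {
  "travel": [
    [0, 0, 0],
    [0, 0, 0],
    [0, 0, 0],
    [0, 0, 0],
    [0, 0, 0.03],
    [0, 0, 0.09],
    [0, 0, 0.17],
    [0, 0, 0.24],
    [0, 0, 0.268],
    [-0.03, -0.05, 0.268],
    [-0.06, -0.12, 0.268],
    [-0.1, -0.2, 0.268],
    [-0.13, -0.3, 0.268],
    [-0.16, -0.4, 0.268],
    [-0.16, -0.4, 0.268],
    [-0.16, -0.4, 0.268]
  ],
  "delta_rot": [
    [0, 0, 0],
    [0, 0, 0],
    [0, 0, 0],
    [0, 0, 0],
    [0, 0, 0],
    [0, 0, 0],
    [0, 0, 0],
    [0, 0, 0],
    [0, 0, 0],
    [0, 0, 0],
    [0, 0, 0],
    [0, 0, 0],
    [0, 0, 0],
    [0, 0, 0],
    [0, 0, 0],
    [0, 0, 0]
  ],
  "grip": 1
}}

```text
time_s: 35.15
tcp_pos: [0.4468, -0.0789, 0.2002]
eef_rot: [-180.0, -0.0, -0.1]
contact_force: [0.2, 0.1, 0.7]
gripper_width: 0.0877
gripper_force: 0.0
```

```bash
python3 look.py
```

```text
[ 0.447  -0.0785  0.2001] [-1.8e+02 -0.0e+00 -1.0e-01] 0.08715105897486133
371 [432.1 323.1] bench [ 0.4395 -0.277   0.072 ] crate [ 0.4397 -0.2751  0.082 ]
```

Emit:
{"api": "arm_command", "payload": {
  "travel": [
    [0, -0.06, 0],
    [-0.01, -0.15, 0],
    [-0.015, -0.25, 0],
    [-0.015, -0.35, 0],
    [-0.015, -0.396, 0],
    [-0.015, -0.396, 0],
    [-0.015, -0.396, -0.05],
    [-0.015, -0.396, -0.12],
    [-0.015, -0.396, -0.19],
    [-0.015, -0.396, -0.24],
    [-0.015, -0.396, -0.275],
    [-0.015, -0.396, -0.29],
    [-0.015, -0.396, -0.29],
    [-0.015, -0.396, -0.29]
  ],
  "delta_rot": [
    [0, 0, 0],
    [0, 0, 0],
    [0, 0, 0],
    [0, 0, 0],
    [0, 0, 0],
    [0, 0, 0],
    [0, 0, 0],
    [0, 0, 0],
    [0, 0, 0],
    [0, 0, 0],
    [0, 0, 0],
    [0, 0, 0],
    [0, 0, 0],
    [0, 0, 0]
  ]
}}

```text
time_s: 36.95
tcp_pos: [0.44, -0.2767, 0.0558]
eef_rot: [180.0, -0.1, -0.0]
contact_force: [0.5, 1.2, 0.1]
gripper_width: 0.0875
gripper_force: 0.0
```

Emit:
{"api": "arm_command", "payload": {
  "travel": [
    [0, 0, 0],
    [0, 0, 0],
    [0, 0, 0],
    [0, 0, 0],
    [0, 0, 0],
    [0, 0, 0],
    [0, 0, 0]
  ],
  "delta_rot": [
    [0, 0, 0],
    [0, 0, 0],
    [0, 0, 0],
    [0, 0, 0],
    [0, 0, 0],
    [0, 0, 0],
    [0, 0, 0]
  ],
  "grip": 0,
  "newtons": 15
}}

```text
time_s: 37.83
tcp_pos: [0.4393, -0.2769, 0.0551]
eef_rot: [180.0, -0.0, -0.1]
contact_force: [-2.2, 0.4, 2.3]
gripper_width: 0.0518
gripper_force: 15.0
```

Emit:
{"api": "arm_command", "payload": {
  "travel": [
    [0, 0, 0.06],
    [0, 0, 0.14],
    [0, 0, 0.22],
    [0, 0, 0.28],
    [0, 0.05, 0.29],
    [0.01, 0.13, 0.29],
    [0.01, 0.23, 0.29],
    [0.019, 0.33, 0.29],
    [0.019, 0.43, 0.29],
    [0.019, 0.54, 0.29],
    [0.019, 0.65, 0.29],
    [0.019, 0.75, 0.29],
    [0.019, 0.793, 0.29],
    [0.019, 0.793, 0.28],
    [0.019, 0.793, 0.22],
    [0.019, 0.793, 0.16],
    [0.019, 0.793, 0.12],
    [0.019, 0.793, 0.12],
    [0.019, 0.793, 0.12]
  ],
  "delta_rot": [
    [0, 0, 0],
    [0, 0, 0],
    [0, 0, 0],
    [0, 0, 0],
    [0, 0, 0],
    [0, 0, 0],
    [0, 0, 0],
    [0, 0, 0],
    [0, 0, 0],
    [0, 0, 0],
    [0, 0, 0],
    [0, 0, 0],
    [0, 0, 0],
    [0, 0, 0],
    [0, 0, 0],
    [0, 0, 0],
    [0, 0, 0],
    [0, 0, 0],
    [0, 0, 0]
  ]
}}

```text
time_s: 40.2
tcp_pos: [0.4491, 0.1194, 0.1156]
eef_rot: [-180.0, -0.0, -0.1]
contact_force: [0.1, -0.2, -1.8]
gripper_width: 0.0516
gripper_force: 15.0
```

Emit:
{"api": "arm_command", "payload": {
  "travel": [
    [0, 0, -0.02],
    [0, 0, -0.04],
    [0, 0, -0.06],
    [0, 0, -0.075],
    [0, 0, -0.088],
    [0, 0, -0.096],
    [0, 0, -0.098],
    [0, 0, -0.098],
    [0, 0, -0.098]
  ],
  "delta_rot": [
    [0, 0, 0],
    [0, 0, 0],
    [0, 0, 0],
    [0, 0, 0],
    [0, 0, 0],
    [0, 0, 0],
    [0, 0, 0],
    [0, 0, 0],
    [0, 0, 0]
  ]
}}

```text
time_s: 41.32
tcp_pos: [0.4489, 0.1198, 0.0663]
eef_rot: [-180.0, -0.0, -0.1]
contact_force: [-0.4, 0.9, -2.2]
gripper_width: 0.0519
gripper_force: 15.0
```

Emit:
{"api": "arm_command", "payload": {
  "travel": [
    [0, 0, 0],
    [0, 0, 0],
    [0, 0, 0],
    [0, 0, 0],
    [0, 0, 0.03],
    [0, 0, 0.09],
    [0, 0, 0.17],
    [0, 0, 0.25],
    [0, 0, 0.33],
    [0, -0.05, 0.4],
    [0, -0.12, 0.5],
    [0, -0.2, 0.53],
    [0, -0.3, 0.53],
    [0, -0.4, 0.53],
    [0, -0.4, 0.53],
    [0, -0.4, 0.53]
  ],
  "delta_rot": [
    [0, 0, 0],
    [0, 0, 0],
    [0, 0, 0],
    [0, 0, 0],
    [0, 0, 0],
    [0, 0, 0],
    [0, 0, 0],
    [0, 0, 0],
    [0, 0, 0],
    [0, 0, 0],
    [0, 0, 0],
    [0, 0, 0],
    [0, 0, 0],
    [0, 0, 0],
    [0, 0, 0],
    [0, 0, 0]
  ],
  "grip": 1
}}

```text
time_s: 43.32
tcp_pos: [0.4486, -0.0804, 0.331]
eef_rot: [-180.0, 0.0, -0.1]
contact_force: [0.2, 0.6, -0.6]
gripper_width: 0.0876
gripper_force: 0.0
```

```bash
python3 look.py; python3 - <<'E'
from h import *
s=cap('scene','s7.png')
E
```

```text
[ 0.4487 -0.08    0.331 ] [-1.8e+02  0.0e+00 -1.0e-01] 0.08738907486621336
```

View pics/s7.png

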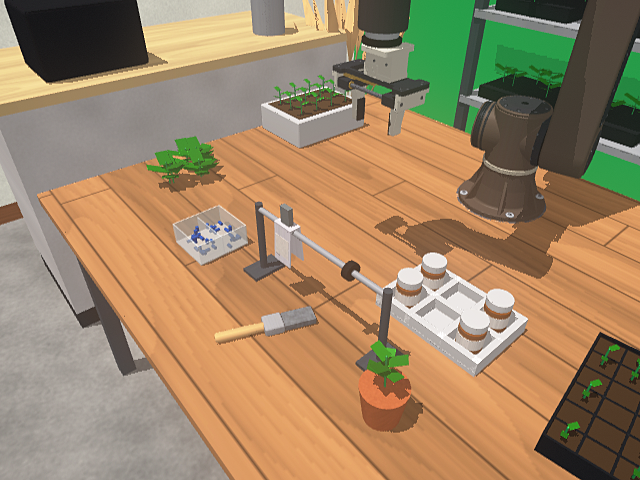

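All four jars stand upright in the crate's corner cells, at (409,285), (434,268), (474,330) and (499,308). The tag hangs at (288,240), and no jar is left on the bench. I'm going back to the tag.

Emit:
{"api": "arm_command", "payload": {
  "travel": [
    [0.05, 0, 0],
    [0.1, 0, 0],
    [0.16, 0, 0],
    [0.22, 0.009, 0],
    [0.28, 0.009, 0],
    [0.34, 0.009, 0],
    [0.4, 0.009, 0],
    [0.45, 0.009, 0],
    [0.475, 0.009, 0],
    [0.475, 0.009, 0],
    [0.475, 0.009, -0.04],
    [0.475, 0.009, -0.09],
    [0.475, 0.009, -0.15],
    [0.475, 0.009, -0.2],
    [0.475, 0.009, -0.24],
    [0.475, 0.009, -0.26],
    [0.475, 0.009, -0.26],
    [0.475, 0.009, -0.26]
  ],
  "delta_rot": [
    [0, 0, -0.11],
    [0, 0, -0.22],
    [0, 0, -0.33],
    [0, 0, -0.44],
    [0, 0, -0.55],
    [0, 0, -0.66],
    [0, 0, -0.77],
    [0, 0, -0.88],
    [0, 0, -0.972],
    [0, 0, -0.972],
    [0, 0, -0.972],
    [0, 0, -0.972],
    [0, 0, -0.972],
    [0, 0, -0.972],
    [0, 0, -0.972],
    [0, 0, -0.972],
    [0, 0, -0.972],
    [0, 0, -0.972]
  ],
  "grip": 0.6
}}

```text
time_s: 45.68
tcp_pos: [0.6867, -0.0756, 0.2023]
eef_rot: [-179.9, -0.0, -87.5]
contact_force: [0.6, 0.1, 0.1]
gripper_width: 0.0526
gripper_force: 0.0
```

Emit:
{"api": "arm_command", "payload": {
  "travel": [
    [0, 0, 0],
    [0, 0, 0],
    [0, 0, 0],
    [0, 0, 0],
    [0, 0, 0],
    [0, 0, 0],
    [0, 0, 0],
    [0, 0, 0]
  ],
  "delta_rot": [
    [0, 0, 0],
    [0, 0, 0],
    [0, 0, 0],
    [0, 0, 0],
    [0, 0, 0],
    [0, 0, 0],
    [0, 0, 0],
    [0, 0, 0]
  ],
  "grip": 0,
  "newtons": 5
}}

```text
time_s: 46.68
tcp_pos: [0.6863, -0.0759, 0.2011]
eef_rot: [-180.0, -0.0, -87.5]
contact_force: [0.4, -0.1, 1.4]
gripper_width: 0.0122
gripper_force: 5.0
```

Emit:
{"api": "arm_command", "payload": {
  "travel": [
    [-0.0005, 0.01, 0],
    [-0.001, 0.025, 0],
    [-0.002, 0.04, 0],
    [-0.0025, 0.057, 0],
    [-0.003, 0.074, 0],
    [-0.004, 0.091, 0],
    [-0.0045, 0.108, 0],
    [-0.005, 0.125, 0],
    [-0.006, 0.142, 0],
    [-0.007, 0.159, 0],
    [-0.0075, 0.176, 0],
    [-0.008, 0.193, 0],
    [-0.009, 0.21, 0],
    [-0.0095, 0.225, 0],
    [-0.01, 0.24, 0],
    [-0.0105, 0.25, 0],
    [-0.011, 0.26, 0],
    [-0.0115, 0.266, 0],
    [-0.0115, 0.266, 0],
    [-0.0115, 0.266, 0]
  ],
  "delta_rot": [
    [0, 0, 0],
    [0, 0, 0],
    [0, 0, 0],
    [0, 0, 0],
    [0, 0, 0],
    [0, 0, 0],
    [0, 0, 0],
    [0, 0, 0],
    [0, 0, 0],
    [0, 0, 0],
    [0, 0, 0],
    [0, 0, 0],
    [0, 0, 0],
    [0, 0, 0],
    [0, 0, 0],
    [0, 0, 0],
    [0, 0, 0],
    [0, 0, 0],
    [0, 0, 0],
    [0, 0, 0]
  ]
}}

```text
time_s: 49.18
tcp_pos: [0.6805, 0.0573, 0.2011]
eef_rot: [-180.0, 0.0, -87.6]
contact_force: [-0.6, 0.9, 0.8]
gripper_width: 0.0121
gripper_force: 5.0
```

```bash
python3 - <<'E'
from h import *
c=cap('scene'); s=r.get_state(); print(s['tcp_pos'],s['contact_force'],s['gripper_width'])
cv2.imwrite('pics/s8.png',cv2.resize(c['img'][200:320,280:400],(600,600),interpolation=cv2.INTER_CUBIC)[:,:,::-1])
a=proj(c,[.679,.06,.165]);b=proj(c,[.679,.07,.165]);print('px per 10mm y',(b-a)*5)
E
```

```text
[0.68055475 0.05722034 0.20106928] [-0.50034037  0.62041159 -0.10636328] 0.012180821228666188
px per 10mm y [18.02686289 13.34058578]
```

View pics/s8.png

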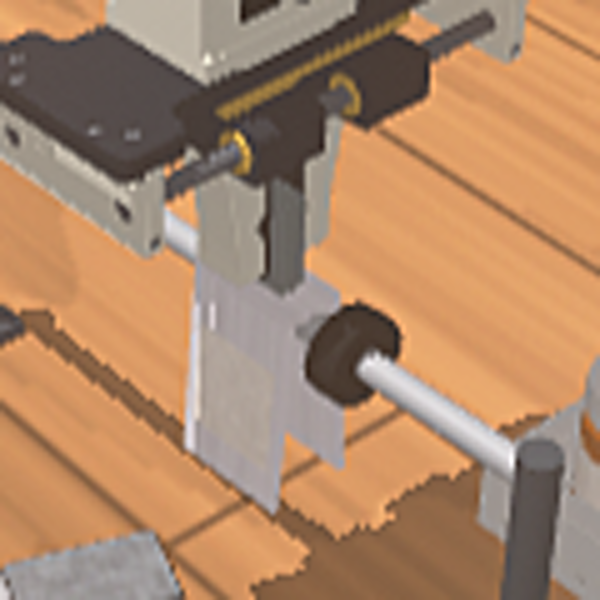

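The tag is on the bar with about 10 mm of bar showing before the collar at crop (350,355). I'm creeping up to it.

Emit:
{"api": "arm_command", "payload": {
  "travel": [
    [0, 0.006, 0],
    [-0.0005, 0.012, 0],
    [-0.001, 0.016, 0],
    [-0.001, 0.019, 0],
    [-0.001, 0.022, 0],
    [-0.001, 0.022, 0],
    [-0.001, 0.022, 0]
  ],
  "delta_rot": [
    [0, 0, 0],
    [0, 0, 0],
    [0, 0, 0],
    [0, 0, 0],
    [0, 0, 0],
    [0, 0, 0],
    [0, 0, 0]
  ]
}}

```text
time_s: 50.1
tcp_pos: [0.68, 0.0684, 0.2011]
eef_rot: [-180.0, 0.0, -87.5]
contact_force: [-0.8, 0.4, 0.8]
gripper_width: 0.0119
gripper_force: 5.0
```

Emit:
{"api": "arm_command", "payload": {
  "travel": [
    [0, 0.002, 0],
    [0, 0.004, 0],
    [0, 0.006, 0],
    [0, 0.006, 0],
    [0, 0.006, 0]
  ],
  "delta_rot": [
    [0, 0, 0],
    [0, 0, 0],
    [0, 0, 0],
    [0, 0, 0],
    [0, 0, 0]
  ]
}}

```text
time_s: 50.72
tcp_pos: [0.68, 0.0705, 0.2013]
eef_rot: [180.0, -0.0, -87.6]
contact_force: [-0.0, -5.6, 1.3]
gripper_width: 0.0119
gripper_force: 5.0
```

```bash
python3 - <<'E'
from h import *
c=cap('scene'); s=r.get_state(); print(s['tcp_pos'],s['contact_force'],s['moment'],s['gripper_width'])
cv2.imwrite('pics/s9.png',cv2.resize(c['img'][220:310,300:390],(600,600),interpolation=cv2.INTER_CUBIC)[:,:,::-1])
E
```

```text
[0.67997507 0.07046218 0.20130787] [-0.81648946 -5.87615997  0.98459091] [-1.88543252  0.19318844 -0.03143608] 0.011989629239281475
```

View pics/s9.png

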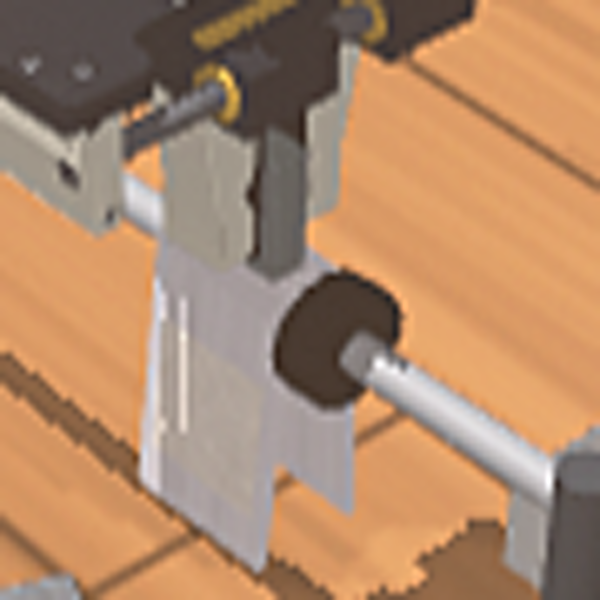

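The tag touches the collar: −5.6 N in y, and no bar shows between them at crop (300,330). I'm easing off, releasing and rising.

Emit:
{"api": "arm_command", "payload": {
  "travel": [
    [0, -0.002, 0],
    [0, -0.002, 0]
  ],
  "delta_rot": [
    [0, 0, 0],
    [0, 0, 0]
  ]
}}

```text
time_s: 51.02
tcp_pos: [0.68, 0.0703, 0.2012]
eef_rot: [-180.0, 0.0, -87.5]
contact_force: [-1.2, -1.4, 0.5]
gripper_width: 0.0118
gripper_force: 5.0
```

Emit:
{"api": "arm_command", "payload": {
  "travel": [
    [0, 0, 0],
    [0, 0, 0],
    [0, 0, 0],
    [0, 0, 0],
    [0, 0, 0],
    [0, 0, 0.03],
    [0, 0, 0.08],
    [0, 0, 0.14],
    [0, 0, 0.2],
    [0, 0, 0.26],
    [-0.05, -0.05, 0.26],
    [-0.12, -0.1, 0.26],
    [-0.18, -0.16, 0.26],
    [-0.22, -0.22, 0.26],
    [-0.24, -0.24, 0.26],
    [-0.24, -0.24, 0.26],
    [-0.24, -0.24, 0.26]
  ],
  "delta_rot": [
    [0, 0, 0],
    [0, 0, 0],
    [0, 0, 0],
    [0, 0, 0],
    [0, 0, 0],
    [0, 0, 0],
    [0, 0, 0],
    [0, 0, 0],
    [0, 0, 0],
    [0, 0, 0],
    [0, 0, 0],
    [0, 0, 0],
    [0, 0, 0],
    [0, 0, 0],
    [0, 0, 0],
    [0, 0, 0],
    [0, 0, 0]
  ],
  "grip": 0.5
}}

```text
time_s: 53.15
tcp_pos: [0.5606, -0.0493, 0.3313]
eef_rot: [-180.0, 0.0, -87.5]
contact_force: [0.2, 1.3, 0.3]
gripper_width: 0.0437
gripper_force: 0.0
```

```bash
python3 - <<'E'
from h import *
c=cap('scene'); s=r.get_state(); print(s['tcp_pos'],s['contact_force'],s['gripper_width'])
cv2.imwrite('pics/s10.png',cv2.resize(c['img'][200:400,290:550],(780,600),interpolation=cv2.INTER_CUBIC)[:,:,::-1])
E
```

```text
[ 0.56060466 -0.04924031  0.33101684] [-0.92781525  0.79691395 -0.24058541] 0.043815178855433935
```

View pics/s10.png

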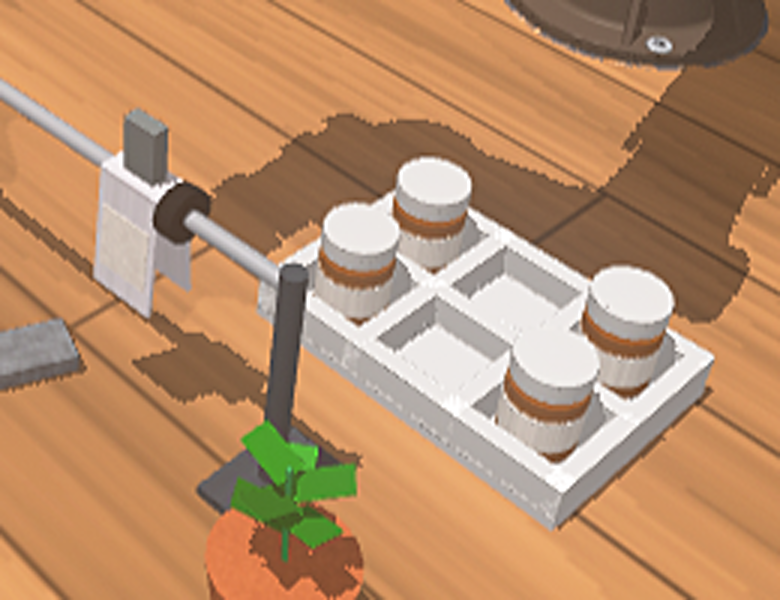

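The tag hangs free against the collar at crop (150,200), and all four jars stand upright in their cells, so I'm handing the job in.

```bash
python3 -c "
from plant import close_job
print(close_job())"
```

```text
the job is handed in; nothing more can be done
None
```

The job is handed in, with no verdict returned: in the last picture the tag hangs released against the stop collar and all four jars stand upright in the crate, and the tub, pot and brush were never touched.

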